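# Mark a bin plate in the bench press

### The job

Take the tall plate out of the wooden block, slide it fully home into the sloping slot of the marking press and, with it in there, push the press's treadle down to its stop and let it come back up. Then draw the plate out and stand it, fully down, in the empty middle slot of the wooden block; leave the short plate, the jar, the cardboard box and the screwdriver where they are.

Things in the scene. Friction and masses are not known exactly. Their poses are not given: they have to be found in the camera images.
- tall_plate: bare aluminium plate with square edges, 60 (x) by 8 (y, thickness) by 100 (z) mm, about 0.13 kg; starts standing upright in one of the two outer slots of the wooden block and sticks 65 mm out of it (top 110 mm above the table). Origin at the centre of its foot (the 60 x 8 mm lower end), z up along the plate, y across its thickness
- short_plate: bystander: the same kind of plate but only 70 mm tall; it stands in the other outer slot and sticks 35 mm out. Origin at the centre of its foot
- rack: wooden storage block fixed to the table, 90 (x) by 160 (y) by 45 (z) mm, with three upright slots at y = -50, 0 and +50 mm, each 63 mm (x) by 11 mm (y) and 35 mm deep (slot floor 10 mm above the table), with 3 mm lead-in chamfers. The middle slot is empty. Origin at the centre of its underside, z up
- middle_slot (a point): centre of the mouth of the middle slot, at the top face of the wooden block; axes as the block's
- press: green bench marking press fixed to the table, its front turned away from the robot: base plate 180 x 220 x 12 mm, the grey feed block leaning on it, a housing behind the block that reaches 87 mm high, and the treadle beside. Origin on the table straight below the mouth of the feed slot; its x points from its front to its back (to the robot), its y away from the treadle, z up
- feed_block: grey block of the press, 90 (x) by 50 (y) by 55 (z) mm, leaning 30 degrees: its top looks up and to the press's front. One slot, 62.5 (x) by 10.5 (y) mm, 45 mm deep, straight into the top, 3 mm lead-in chamfers. Origin at the centre of the block's underside; z points out along the slot: slot floor at z = 10, mouth at z = 55 mm. The tall plate fully home sticks 55 mm out
- feed_mouth (a point): centre of the mouth of the press's slot, 78 mm above the table; axes as feed_block's
- treadle (a joint): angle of the spring treadle: 0 up, 0.36 rad down at its stop. Hinged at its back end, its free end points to the front of the press and is pushed down; the spring brings it back. It takes about 2 N at the pad to start and about 10 N to reach the stop
- treadle_pad (a point): centre of the upper face of the rubber pad (45 x 46 mm) near the free end of the steel treadle (105 x 50 mm plate), 130 mm from the press's slot, to the press's -y side, and 102 mm above the table when up, about 73 mm when at its stop; x and y axes as the press's while up, turning with the treadle
- treadle_hinge (a point): hinge axis of the treadle (along the press's y), 75 mm above the table; the pad is 76 to 81 mm in front of it
- screw_jar: bystander: glass jar, 60 mm across, 80 mm tall; origin at the centre of its underside
- screw_box: bystander: cardboard box, 70 x 100 x 50 mm; origin at the centre of its underside
- screwdriver: bystander: screwdriver lying on the table, along its x
Things that resemble listed ones, but are neither listed nor needed, are in the scene too. What is shaped like the tall_plate but green or orange is not meant. There is more than one size of the rack; the job needs the smallest.

How it is judged (in metres and radians):
On the way, in this order (a step that is already met when the one before it is completed fails the run):
1. the tall plate is fully home in the sloping slot of the press (z of tall_plate in the frame of feed_block between 0.006 and 0.0135 m and x of tall_plate in the frame of feed_block between -0.006 and 0.006 m and y of tall_plate in the frame of feed_block between -0.005 and 0.005 m and angle between the z axis of tall_plate and the z axis of feed_block, either way round below 0.12 rad), for 0.2 s.
2. with the plate home, the treadle is pushed down to its stop (all of step 1 and value of joint treadle above 0.325 rad), for 0.2 s.
3. the treadle has come back up (all of step 1 and value of joint treadle below 0.05 rad), for 0.1 s.
At the end, for the whole second after the job is handed in: Tall plate at rest in the block's middle slot: foot within 4 mm of the slot floor, centred within 6 mm, upright within 0.15 rad. Treadle up (below 0.05 rad). Short plate upright (0.15 rad) in its slot, moved under 12 mm; jar, cardboard box, screwdriver moved under 30 mm (z of tall_plate in the frame of rack between 0.006 and 0.014 m and horizontal distance between tall_plate and middle_slot below 0.006 m and angle between each of tall_plate, short_plate's own z axis and vertical below 0.15 rad and linear speed of tall_plate below 0.02 m/s and value of joint treadle below 0.05 rad and distance of short_plate from where it was at the start of the episode below 0.012 m and distance of each of screw_jar, screw_box, screwdriver from where it was at the start of the episode below 0.03 m); the robot touches nothing.
It fails at once if the short plate is pulled or knocked out of its place (12 mm) (distance of short_plate from where it was at the start of the episode above 0.012 m).
It fails at once if the jar, the cardboard box or the screwdriver is moved by more than 30 mm (distance of any of screw_jar, screw_box, screwdriver from where it was at the start of the episode above 0.03 m).
It also fails if it takes over 64 s, if anything falls off the work surface, if the arm or the gripper's body presses on something with over 40 N, if the wrist force passes 120 N, or if a joint passes its speed limit or range.

### The arm

A 6-joint arm with a two-finger parallel gripper is mounted at the origin on the work surface. World frame = base frame: x ahead of the robot, y to its left, z up, the work surface at z = 0. Lengths are in m, angles in degrees, forces in N, time in s.
With the tool pointing down it reaches from about 0.4 to 0.825 m from the base axis. Payload 7 kg.
Tool frame: the origin (TCP) lies on the centre line of the jaws, within the pads' length; the fingertips stand 14 mm ahead of it and the grasp point (between the pads) lies 5 mm behind it; z points along the fingers, y is the line along which they close (so a half turn about z gives the same grasp; the last joint's range is limited). The gripper opens to 88 mm and grips with 3 to 60 N. Pads are 19 mm wide; open, the fingers measure 130 mm over their backs; the gripper's body (78 mm by 193 mm) begins 47 mm behind the grasp point.
Start: joints at [81.881, 20.546, 0.682, 0, -70.136, -16.507], TCP at [0.281, 0.614, 0.241] pointing down, gripper open.
Joint ranges: [-176.03, 176.03], [-82.01, 121.73], [-58.28, 71.71], [-173.87, 95.51], [-174.79, -0.11], [-173.66, 173.66]. Speed limits (degrees/s): [136.94, 136.94, 172.46, 180, 180, 180].

### API

Orientations are given as [roll, pitch, yaw] about the fixed x, y, z axes, in that order (R = Rz(yaw) Ry(pitch) Rx(roll)).
In Python, from plant import r gives the robot as it stands.
- The arm moves only by the tool send_rows, never from a script. Its argument "steps" is a list of rows, each an object with "dp": the shift along the tool's x, y, z in mm, a list of three; "roll": the turn about the tool's z in rad; "jaw": the opening in per cent of the stroke, from 0 (shut) to 100 (fully open). In form: [{"dp": [tx, ty, tz], "roll": roll, "jaw": jaw}, ...]. A call has 1 to 5 rows; each row is the pose to reach, as a shift and turn from the pose commanded when the call began, along the tool's axes at that moment; what a row does not reach only later rows make up. A row lasts 1/8 s, in which the tool goes at most 62.5 mm and 10.7 degrees, less where a joint would pass 70% of its speed; a pose out of reach is approached as far as the arm can. A call with a gripper value outside its range is refused whole. The fingers move at their own pace and stop on an object; "newtons" is the grip in N (left out, the last holds). Time passes only in rows, so rows that repeat a pose let the fingers close. It gives the time, the measured TCP pose, the force, the opening and the grip force at its end, in the units of the state.
- r.get_state(): the state, without advancing time (a new reading comes with each control period).
- r.capture(name): name is "side" or "top"; returns a dict with "image" (384x512x3 uint8, blue, green, red), "K" (3x3 intrinsics, pixels), "dist" ([k1, k2, p1, p2, k3] as OpenCV has them; the pictures are not rectified), "rvec" (rotation vector, rad) and "tvec" (3), from world to camera coordinates, as OpenCV has them. Camera axes: x right, y down, z forward; pixel columns grow to the right and rows downward; lengths in m; the calibration is good to about 2 mm. A picture is of the moment at which its call begins. There is no depth.
- r.close_job(): hands the job in; it is judged then, once.
The state is a dict: "time_s": time; "joints": joint angles; "qd": joint speeds; "joint_torque": joint torques, N m; "tcp_pos": TCP position; "eef_rot": TCP orientation; "contact_force": force on the tool from outside, world axes, zero at the start; "moment": the same for the moment, N m; "gripper_width": finger opening in m; "gripper_force": force on a finger pad.
Only numpy, scipy, OpenCV 4.12 (cv2) and the standard library are available. Lean on these libraries where they do the work, as an engineer would, in place of code of your own. Each camera call takes 0.05 s, during which the arm holds its last target. There are 200 camera calls.

## Working session

There is one attempt and no reset: what is moved stays moved. The work goes in short steps, Python scripts to look and compute and a tool call to move; the robot and the scene stay as the last step left them, time stands still between calls to the robot, and variables do not carry over. Pictures are saved under pics/ and viewed, at most 10 in all, crops included, and the job is handed in when it is done.

Besides the shell and the picture viewer there is one more tool, called after ">>>" in YAML: its name, and indented under it one key for each argument. send_rows: Moves the arm, as the interface text tells. Its arguments: {"type":"object","properties":{"steps":{"type":"array","items":{"type":"object","properties":{"dp":{"type":"array","items":{"type":"number"}},"roll":{"type":"number"},"jaw":{"type":"number"}}}},"newtons":{"type":"number"}},"required":["steps"]}

```bash
ls; mkdir -p pics
python3 - <<'E'
from plant import r
import cv2,pickle
d={}
for n in("side","top"):
    c=r.capture(n);d[n]=c;cv2.imwrite(f"pics/{n}0.png",c["image"])
    print(n,c["K"],c["dist"],c["rvec"],c["tvec"])
pickle.dump(d,open("c0.pkl","wb"))
print(r.get_state())
E
```

```text
pics
side [[499.56630979   0.         260.38505882]
 [  0.         499.56630979 186.03575027]
 [  0.           0.           1.        ]] [-0.1186694  0.         0.         0.         0.       ] [ 2.06283907 -0.55983796  0.34231294] [-0.5043579   0.17299261  1.4546832 ]
top [[359.83517108   0.         253.47797215]
 [  0.         359.83517108 192.19452475]
 [  0.           0.           1.        ]] [0.01054588 0.         0.         0.         0.        ] [ 2.19994226 -2.14935229  0.12396554] [-0.16312825  0.49418981  1.13839668]
{'time_s': 0.1, 'joints': array([ 8.18798170e+01,  2.05863491e+01,  6.38171502e-01, -1.66035414e-02,
       -7.01368469e+01, -1.65075467e+01]), 'qd': array([ 0.02464095, -0.12526457,  0.05240976,  0.0521202 ,  0.01646525,
        0.02257494]), 'joint_torque': array([-1.36247138e-03, -5.84164488e+01,  2.93751079e+01,  7.01552555e+00,
        1.02153546e-02, -5.36985181e-05]), 'tcp_pos': array([0.28113351, 0.61319716, 0.23972455]), 'eef_rot': array([ 1.79914045e+02, -9.19514208e-03, -2.46333758e+01]), 'contact_force': array([ 0.60328369, -0.58151424, -0.20284576]), 'moment': array([0.00746372, 0.036237  , 0.02455144]), 'gripper_force': 0.0, 'gripper_width': 0.08781725742838141}
```

View pics/side0.png

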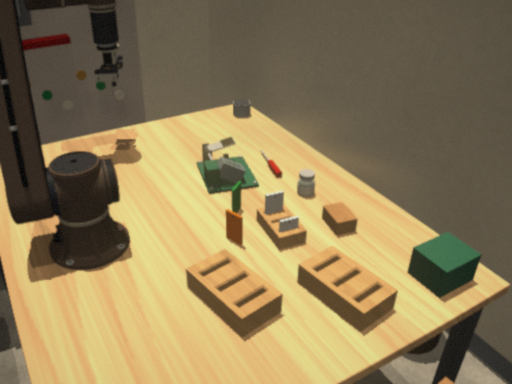

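View pics/top0.png

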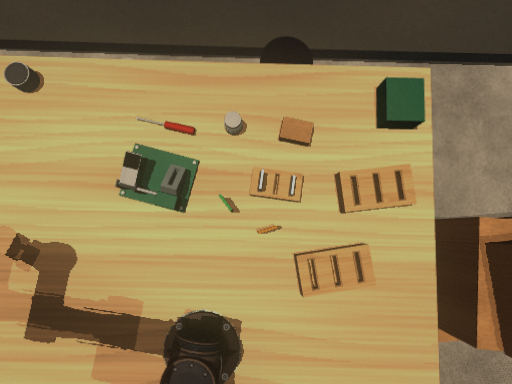

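The top view shows the smallest rack at about (277,184), with the tall plate in its left slot at (262,180) and the short one at (293,185). The press is at (160,178), with its feed block at (175,180) and the treadle pad at (130,168). Next I'll zoom in and measure.

```bash
cat > h.py <<'E'
import numpy as np,cv2
def ray(c,uv):
    p=cv2.undistortPoints(np.array([[uv]],float),c["K"],c["dist"])[0,0]
    R=cv2.Rodrigues(c["rvec"])[0];o=-R.T@np.ravel(c["tvec"])
    return o,R.T@np.array([p[0],p[1],1.])
def onz(c,uv,z):
    o,d=ray(c,uv);return o+d*(z-o[2])/d[2]
def proj(c,P):
    return cv2.projectPoints(np.atleast_2d(np.array(P,float)),c["rvec"],c["tvec"],c["K"],c["dist"])[0][:,0]
def tri(c1,u1,c2,u2):
    o1,d1=ray(c1,u1);o2,d2=ray(c2,u2)
    s=np.linalg.lstsq(np.c_[d1,-d2],o2-o1,rcond=None)[0]
    a,b=o1+s[0]*d1,o2+s[1]*d2
    return (a+b)/2,np.linalg.norm(a-b)
E
python3 - <<'E'
import pickle,cv2,numpy as np
from h import *
d=pickle.load(open("c0.pkl","rb"))
t=d["top"]["image"];s=d["side"]["image"]
cv2.imwrite("pics/topz.png",cv2.resize(t[135:220,110:310],None,fx=4,fy=4,interpolation=cv2.INTER_CUBIC))
cv2.imwrite("pics/sidez.png",cv2.resize(s[130:255,190:320],None,fx=4.6,fy=4.6,interpolation=cv2.INTER_CUBIC))
h=cv2.cvtColor(t,cv2.COLOR_BGR2HSV)
for p in[(270,195),(278,172),(240,190),(200,200),(300,190),(180,178),(140,185),(130,165)]:print(p,h[p[1],p[0]],t[p[1],p[0]])
E
```

```text
(270, 195) [ 16 149 185] [ 77 135 185]
(278, 172) [ 16 147 187] [ 79 137 187]
(240, 190) [ 20 124 191] [ 98 159 191]
(200, 200) [ 21 119 190] [101 164 190]
(300, 190) [ 16 146 184] [ 79 136 184]
(180, 178) [ 27  46 110] [ 90 108 110]
(140, 185) [30 90 48] [31 48 48]
(130, 165) [22 93 52] [33 47 52]
```

View pics/topz.png

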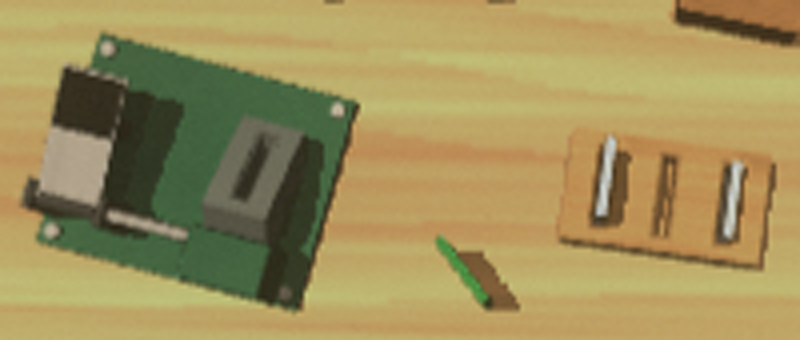

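View pics/sidez.png

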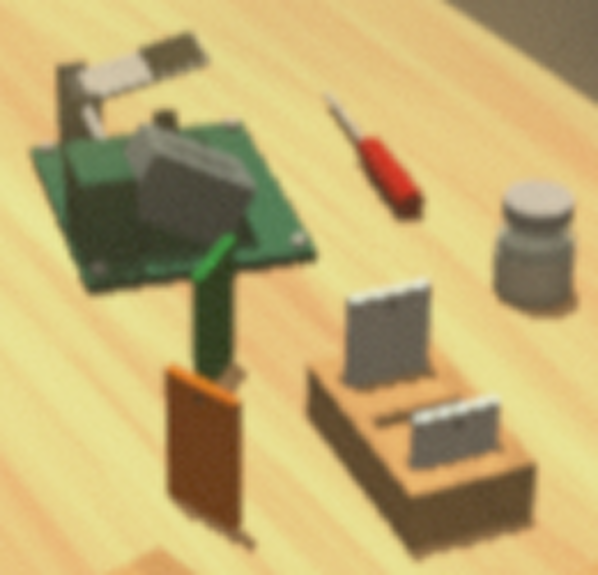

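The zooms show the press yawed by about 15°. In the top zoom the slot mouth is near (253,167), the rubber pad near (88,100), and the rack's three slots near x=605, 665 and 733. Now the masks.

Run:
```python
import pickle
from h import *
d=pickle.load(open("c0.pkl","rb"));T=d["top"];S=d["side"]
for n in d:print(n,ray(d[n],(250,190))[0])
f=4
def comp(mask,seed):
    n,l,st,ce=cv2.connectedComponentsWithStats(mask)
    return np.uint8(l==l[seed[1],seed[0]])*255
def up(im,x0,y0,x1,y1):return cv2.resize(im[y0:y1,x0:x1],None,fx=f,fy=f,interpolation=cv2.INTER_CUBIC)
def rect(m,x0,y0,z,name):
    c=max(cv2.findContours(m,0,1)[0],key=cv2.contourArea)
    px=(c[:,0,:]+.5)/f-.5+[x0,y0]
    W=np.array([onz(T,p,z)[:2] for p in px])
    r=cv2.minAreaRect((W*1000).astype(np.float32));print(name,"ctr",np.round(r[0],1),"size",np.round(r[1],1),"ang",round(r[2],2))
    return W,r
# rack
im=up(T["image"],240,155,312,212);h=cv2.cvtColor(im,cv2.COLOR_BGR2HSV)
m=np.uint8((h[...,0]<=18)&(h[...,1]>133)&(h[...,2]>120))*255
m=cv2.morphologyEx(m,cv2.MORPH_OPEN,np.ones((7,7)))
m=comp(m,((272-240)*f,(194-155)*f));rect(m,240,155,.045,"rack")
dk=h[...,2]<120; dk=np.uint8(dk)*255
for name,cx,cy in(("mid slot",276.5,184),):
    c=comp(dk,(int((cx-240)*f),int((cy-155)*f)));rect(c,240,155,.045,name)
br=np.uint8((h[...,1]<60)&(h[...,2]>140))*255
n,l,st,ce=cv2.connectedComponentsWithStats(br)
for i in range(1,n):
    if st[i,4]>60:
        k=np.uint8(l==i)*255
        for z in(.11,.08):rect(k,240,155,z,f"bright{i} z{z} px{np.round(ce[i]/f+[240,155],1)}")
# press
im=up(T["image"],105,135,210,220);h=cv2.cvtColor(im,cv2.COLOR_BGR2HSV)
g=np.uint8((h[...,0]>38)&(h[...,0]<90)&(h[...,1]>60))*255
g=cv2.morphologyEx(g,cv2.MORPH_CLOSE,np.ones((5,5)));rect(g,105,135,.012,"base")
a=np.uint8((h[...,1]<70)&(h[...,2]>75)&(h[...,2]<150))*255
n,l,st,ce=cv2.connectedComponentsWithStats(a)
for i in range(1,n):
    if st[i,4]>150:
        W,r=rect(np.uint8(l==i)*255,105,135,.078,f"grey{i} a{st[i,4]} px{np.round(ce[i]/f+[105,135],1)}")
w=np.uint8((h[...,1]<75)&(h[...,2]>150))*255
n,l,st,ce=cv2.connectedComponentsWithStats(w)
for i in range(1,n):
    if st[i,4]>60:rect(np.uint8(l==i)*255,105,135,.09,f"white{i} px{np.round(ce[i]/f+[105,135],1)}")
cv2.imwrite("pics/pz.png",np.hstack([cv2.resize(T["image"][148:200,155:192],None,fx=11,fy=11,interpolation=cv2.INTER_CUBIC),cv2.resize(S["image"][150:190,215:250],None,fx=11,fy=14.3,interpolation=cv2.INTER_CUBIC)]))
```

```text
side [-0.17777736 -1.23727861  0.91539249]
top [ 0.37929232 -0.13894906  1.18474127]
rack ctr [ 527.1 -203.4] size [201.6  91.8] ang 83.57
mid slot ctr [ 526.4 -221.9] size [10.3 62. ] ang 83.3
bright1 z0.11 px[261.5 179.1] ctr [ 531.2 -172.9] size [ 8.6 59.6] ang 83.87
bright1 z0.08 px[261.5 179.1] ctr [ 535.5 -173.9] size [ 8.9 61.2] ang 83.87
bright2 z0.11 px[293.1 184.8] ctr [ 515.4 -268.5] size [ 8.1 57.3] ang 83.34
bright2 z0.08 px[293.1 184.8] ctr [ 519.2 -272.1] size [ 8.3 58.9] ang 83.34
base ctr [541. 159.] size [219.7 178.2] ang 76.22
grey4 a273 px[136.8 154. ] ctr [604.3 215.5] size [34.3  6.6] ang 75.53
grey8 a6637 px[172.3 179.4] ctr [528.3 102.4] size [55.1 95.6] ang 71.34
grey10 a844 px[130.  179.5] ctr [532.8 236.6] size [52.5 66.9] ang 82.6
grey14 a648 px[147.2 191.2] ctr [489.5 178.8] size [65.7 12.1] ang 76.45
white1 px[136.7 147. ] ctr [623.8 213.4] size [8.4 8.1] ang 46.65
white3 px[194.3 162.3] ctr [581.1  34.6] size [8.6 7.7] ang 2.22
white4 px[128.5 176.3] ctr [532.  233.2] size [49.4 49.3] ang 77.28
white5 px[146.6 191.1] ctr [487.8 175.4] size [59.9  5.8] ang 76.63
white6 px[122.6 192.6] ctr [481.6 247.9] size [8.7 8.4] ang 47.01
```

View pics/pz.png

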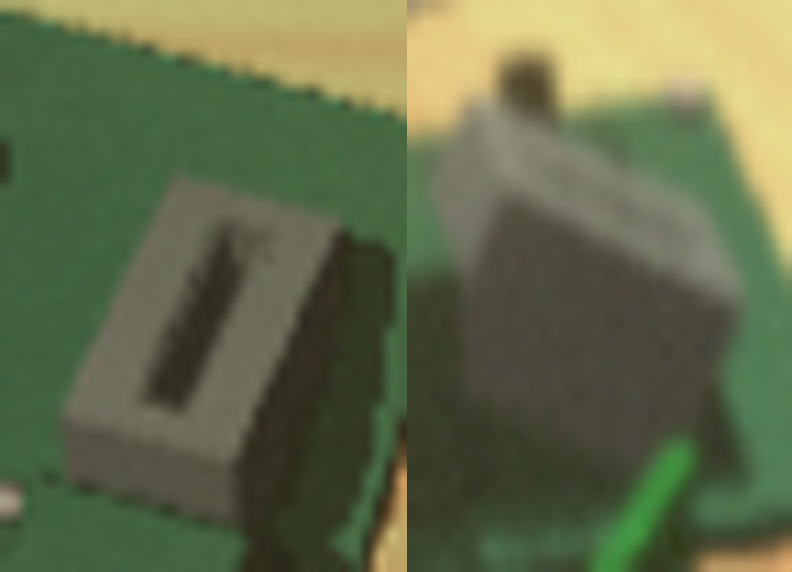

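The left crop shows the feed block's top face, with corners at (183,178), (342,222), (235,462) and (67,415), and the slot running from about (240,225) to (163,405). Its top leans away from the robot, as described.

Run:
```python
import pickle
from h import *
d=pickle.load(open("c0.pkl","rb"));T=d["top"]
def px(u,v):return((u+.5)/11-.5+155,(v+.5)/11-.5+148)
C=[onz(T,px(*p),z)*1000 for p,z in(((183,178),.0555),((342,222),.0555),((235,462),.1005),((67,415),.1005))]
print(np.round(C,1),"ctr",np.mean(C,0))
for a,b in((0,1),(3,2),(0,3),(1,2)):
    v=C[b]-C[a];print(np.linalg.norm(v),np.degrees(np.arctan2(v[1],v[0])))
# dark slot ends at rim heights
for p,z in(((240,222),.078-.0156),((163,407),.078+.0156)):print(np.round(onz(T,px(*p),z)*1000,1))
# pad
f=[(68,67),(130,82),(112,148),(52,128)]
P=[onz(T,(110+u/4,135+v/4),.102)*1000 for u,v in f];print(np.round(P,1),np.mean(P,0))
from scipy.spatial.transform import Rotation as R
```

```text
[[579.3 111.5  55.5]
 [567.6  65.3  55.5]
 [492.7  83.7 100.5]
 [504.6 130.3 100.5]] ctr [536.0247563   97.70153171  78.        ]
47.62301303452158 -104.18605050766216
48.038131218382524 -104.31081408205797
89.20646028117008 165.9112450052864
89.2983680249014 166.21939454989587
[565.7  93.2  62.4]
[508.2 105.6  93.6]
[[604.5 236.6 102. ]
 [594.1 189.2 102. ]
 [543.1 200.  102. ]
 [557.3 245.9 102. ]] [574.76979165 217.91595328 102.        ]
```

```bash
cat >> h.py <<'E'
def go(x,y,z,yaw=None):
    "print dp (mm) and roll (rad) to a world TCP target (mm, deg)"
    from plant import r
    from scipy.spatial.transform import Rotation as Ro
    s=r.get_state();A=Ro.from_euler("xyz",s["eef_rot"],degrees=True)
    w=0 if yaw is None else -np.radians((yaw-s["eef_rot"][2]+180)%360-180)
    print("t",round(s["time_s"],2),"at",np.round(s["tcp_pos"]*1000,1),"yaw",round(s["eef_rot"][2],2),"dp",np.round(A.inv().apply(np.array([x,y,z])-s["tcp_pos"]*1000),1),"roll",round(w,3),"F",np.round(s["contact_force"],1),"w",round(s["gripper_width"]*1000,1))
E
python3 -c "
from h import *
go(531,-173,200,-6.3)"
```

```text
t 0.1 at [281.1 613.2 239.7] yaw -24.63 dp [554.8 610.4  40.7] roll -0.32 F [ 0.6 -0.6 -0.2] w 87.8
```

>>> send_rows:
  steps:
    - {"dp":[40,44,0],"roll":-0.1,"jaw":60}
    - {"dp":[80,88,0],"roll":-0.2,"jaw":60}
    - {"dp":[120,132,0],"roll":-0.32,"jaw":60}
    - {"dp":[160,176,0],"roll":-0.32,"jaw":60}
    - {"dp":[200,220,0],"roll":-0.32,"jaw":60}

```text
time_s: 0.72
tcp_pos: [0.3715, 0.3282, 0.2404]
eef_rot: [180.0, 0.0, -6.3]
contact_force: [0.8, -0.2, 0.2]
gripper_width: 0.0531
gripper_force: 0.0
```

```bash
python3 -c "
from h import *
go(531,-173,200,-6.3)"
```

```text
t 0.72 at [371.5 328.2 240.4] yaw -6.27 dp [213.2 480.8  40.5] roll 0.001 F [ 0.8 -0.2  0.2] w 53.1
```

>>> send_rows:
  steps:
    - {"dp":[26,56,5],"jaw":60}
    - {"dp":[52,112,10],"jaw":60}
    - {"dp":[78,168,15],"jaw":60}
    - {"dp":[104,224,20],"jaw":60}
    - {"dp":[130,280,25],"jaw":60}

```text
invalid input
```

>>> send_rows:
  steps:
    - {"dp":[25,56,5],"jaw":60}
    - {"dp":[50,112,10],"jaw":60}
    - {"dp":[75,168,15],"jaw":60}
    - {"dp":[83,201,15],"jaw":60}
    - {"dp":[83,201,15],"jaw":60}

```text
invalid input
```

Run:
```python
from h import *
from plant import r
go(531,-173,80,-6.3)
import cv2
c=r.capture("top");
for k in("top","side"):
    c=r.capture(k);im=c["image"]
    p=proj(c,[[.531,-.173,.1]])[0].astype(int);x,y=max(p[0]-35,0),max(p[1]-40,0)
    cv2.imwrite(f"pics/a_{k}.png",cv2.resize(im[y:y+70,x:x+70],(400,400),interpolation=2))
cv2.imwrite("pics/a.png",np.hstack([cv2.imread(f"pics/a_{k}.png") for k in("top","side")]))
```

```text
t 0.72 at [371.5 328.2 240.4] yaw -6.27 dp [213.3 480.8 160.5] roll 0.001 F [ 0.8 -0.2  0.2] w 53.1
```

View pics/a.png

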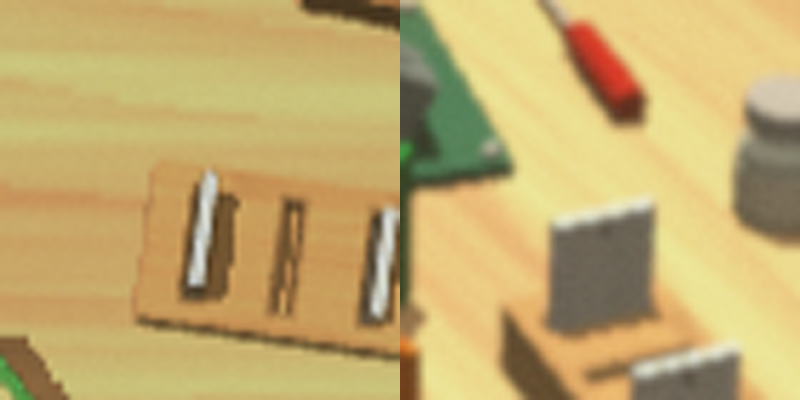

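That picture shows only the untouched tall plate at about (200,230) left and (600,265) right. Both moves were refused because each row needs a roll value, so I'll resend them.

>>> send_rows:
  steps:
    - {"dp":[26,56,5],"roll":0,"jaw":60}
    - {"dp":[52,112,10],"roll":0,"jaw":60}
    - {"dp":[78,168,15],"roll":0,"jaw":60}
    - {"dp":[104,224,20],"roll":0,"jaw":60}
    - {"dp":[130,280,25],"roll":0,"jaw":60}

```text
time_s: 1.5
tcp_pos: [0.4707, 0.0368, 0.2155]
eef_rot: [-180.0, -0.0, -6.2]
contact_force: [1.9, 0.5, 0.3]
gripper_width: 0.0528
gripper_force: 0.0
```

>>> send_rows:
  steps:
    - {"dp":[25,56,5],"roll":0,"jaw":60}
    - {"dp":[50,112,10],"roll":0,"jaw":60}
    - {"dp":[75,168,15],"roll":0,"jaw":60}
    - {"dp":[83,201,15],"roll":0,"jaw":60}
    - {"dp":[83,201,15],"roll":0,"jaw":60}

```text
time_s: 2.12
tcp_pos: [0.5309, -0.1728, 0.1994]
eef_rot: [180.0, 0.1, -6.4]
contact_force: [-0.4, 0.8, 0.0]
gripper_width: 0.0526
gripper_force: 0.0
```

```bash
python3 -c "
from h import *
go(531,-173,80,-6.3)"
```

```text
t 2.12 at [ 530.9 -172.8  199.4] yaw -6.45 dp [  0.3   0.2 119.4] roll -0.003 F [-0.4  0.8  0. ] w 52.6
```

>>> send_rows:
  steps:
    - {"dp":[0,0,50],"roll":0,"jaw":60}
    - {"dp":[0,0,95],"roll":0,"jaw":60}
    - {"dp":[0,0,119],"roll":0,"jaw":60}
    - {"dp":[0,0,119],"roll":0,"jaw":0}
    - {"dp":[0,0,119],"roll":0,"jaw":0}
  newtons: 20

```text
time_s: 2.75
tcp_pos: [0.5315, -0.1705, 0.0826]
eef_rot: [180.0, -0.1, -6.2]
contact_force: [-0.1, 0.1, 1.6]
gripper_width: 0.0376
gripper_force: 0.0
```

>>> send_rows:
  steps:
    - {"dp":[0,0,0],"roll":0,"jaw":0}
    - {"dp":[0,0,0],"roll":0,"jaw":0}
    - {"dp":[0,0,0],"roll":0,"jaw":0}

```text
time_s: 3.12
tcp_pos: [0.5307, -0.1712, 0.0822]
eef_rot: [-180.0, -0.1, -6.3]
contact_force: [-0.2, 0.4, 1.0]
gripper_width: 0.0084
gripper_force: 0.7
```

>>> send_rows:
  steps:
    - {"dp":[0,0,0],"roll":0,"jaw":0}
    - {"dp":[0,0,0],"roll":0,"jaw":0}
    - {"dp":[0,0,-25],"roll":0,"jaw":0}
    - {"dp":[0,0,-75],"roll":0,"jaw":0}
    - {"dp":[0,0,-105],"roll":0,"jaw":0}

```text
time_s: 3.75
tcp_pos: [0.5308, -0.1713, 0.1885]
eef_rot: [180.0, -0.1, -6.3]
contact_force: [1.0, -1.4, -2.4]
gripper_width: 0.0077
gripper_force: 20.0
```

```bash
python3 -c "
from h import *
go(540,112,200,-13.9)"
```

```text
t 3.75 at [ 530.8 -171.3  188.5] yaw -6.29 dp [ -21.9 -282.6  -11.5] roll 0.133 F [ 1.  -1.4 -2.4] w 7.7
```

>>> send_rows:
  steps:
    - {"dp":[0,0,45],"roll":0,"jaw":0}
    - {"dp":[0,0,75],"roll":0,"jaw":0}
    - {"dp":[0,0,86],"roll":0,"jaw":0}
    - {"dp":[0,0,86],"roll":0,"jaw":0}

```text
time_s: 4.25
tcp_pos: [0.53, -0.1713, 0.1001]
eef_rot: [180.0, 0.1, -6.3]
contact_force: [-0.2, -0.5, -1.1]
gripper_width: 0.0078
gripper_force: 20.0
```

>>> send_rows:
  steps:
    - {"dp":[7,0,-2],"roll":0,"jaw":0}
    - {"dp":[13,0,-4],"roll":0,"jaw":0}
    - {"dp":[19,0,-5.5],"roll":0,"jaw":0}
    - {"dp":[25,0,-6.5],"roll":0,"jaw":0}
    - {"dp":[25,0,-6.5],"roll":0,"jaw":0}

```text
time_s: 4.88
tcp_pos: [0.5551, -0.1741, 0.1077]
eef_rot: [180.0, 0.0, -6.3]
contact_force: [-5.0, 0.5, 0.1]
gripper_width: 0.0078
gripper_force: 20.0
```

>>> send_rows:
  steps:
    - {"dp":[6,0,0],"roll":0,"jaw":0}
    - {"dp":[13,0,0],"roll":0,"jaw":0}
    - {"dp":[16,0,0],"roll":0,"jaw":0}
    - {"dp":[16,0,0],"roll":0,"jaw":0}

```text
time_s: 5.38
tcp_pos: [0.5713, -0.1758, 0.1076]
eef_rot: [180.0, -0.0, -6.3]
contact_force: [-4.8, -0.3, 2.2]
gripper_width: 0.0081
gripper_force: 20.0
```

Run:
```python
from h import *
from plant import r
go(531,-173,180,-6.3)
c=r.capture("side");im=c["image"]
s=r.get_state();p=proj(c,[s["tcp_pos"]])[0].astype(int);print(p)
cv2.imwrite("pics/b.png",cv2.resize(im[p[1]-45:p[1]+45,p[0]-50:p[0]+50],None,fx=6,fy=6,interpolation=2))
```

```text
t 5.38 at [ 571.3 -175.8  107.6] yaw -6.29 dp [-40.3   1.6 -72.5] roll 0.0 F [-4.8 -0.3  2.2] w 8.1
[285 191]
```

View pics/b.png

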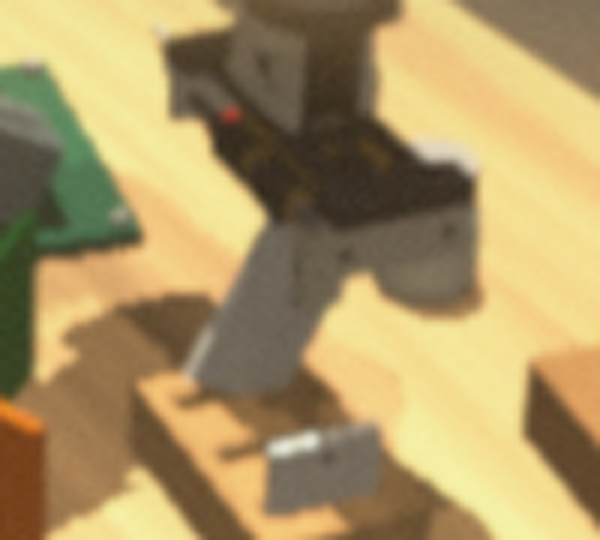

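The plate in the gripper leans about 30° with its top away from the robot. Its rear edge runs from (190,375) to (268,225) and its foot is just inside the slot. I'll measure the tilt on the plate's plane, then lift.

```bash
cat >> h.py <<'E'
def onplane(c,uv,P,yaw):
    "(s,z) mm on the vertical plane through P along yaw"
    o,d=ray(c,uv);n=np.array([-np.sin(np.radians(yaw)),np.cos(np.radians(yaw)),0]);f=np.array([n[1],-n[0],0])
    q=o+d*(n@(P-o))/(n@d);return np.array([f@(q-P),q[2]])*1000
E
python3 - <<'E'
from h import *
from plant import r
c=r.capture("side");s=r.get_state();P=s["tcp_pos"]
n=np.array([np.sin(np.radians(6.3)),np.cos(np.radians(6.3)),0])
P=P-0.004*n
q=[onplane(c,(285-50+u/6,191-45+v/6),P,-6.3) for u,v in((193,372),(266,228),(345,270),(296,375))]
print(np.round(q,1))
for a,b in((0,1),(3,2)):
    v=q[b]-q[a];print(np.degrees(np.arctan2(v[0],v[1])))
go(540,112,200,-13.9)
E
```

```text
[[-63.9  65.8]
 [-25.9 142.4]
 [ 21.  106.3]
 [ -4.2  48.2]]
26.390811217194432
23.428855655774953
t 5.47 at [ 571.3 -175.8  107.5] yaw -6.29 dp [ -62.6 -282.6  -92.6] roll 0.133 F [-4.3 -0.1  1.5] w 7.7
```

>>> send_rows:
  steps:
    - {"dp":[0,0,-30],"roll":0,"jaw":0}
    - {"dp":[0,0,-70],"roll":0,"jaw":0}
    - {"dp":[0,0,-107],"roll":0,"jaw":0}
    - {"dp":[0,0,-107],"roll":0,"jaw":0}

```text
time_s: 5.98
tcp_pos: [0.5743, -0.1759, 0.2182]
eef_rot: [-180.0, -0.5, -6.3]
contact_force: [-0.5, 0.1, -2.1]
gripper_width: 0.0081
gripper_force: 20.0
```

```bash
python3 -c "
from h import *
go(583.4,86.7,190,-13.9)"
```

```text
t 5.97 at [ 574.3 -175.9  218.2] yaw -6.25 dp [ -19.9 -262.    28. ] roll 0.133 F [-0.5  0.1 -2.1] w 8.1
```

>>> send_rows:
  steps:
    - {"dp":[-4,-55,0],"roll":0.03,"jaw":0}
    - {"dp":[-8,-110,0],"roll":0.06,"jaw":0}
    - {"dp":[-12,-165,0],"roll":0.09,"jaw":0}
    - {"dp":[-15,-220,5],"roll":0.133,"jaw":0}
    - {"dp":[-18,-262,15],"roll":0.133,"jaw":0}

```text
time_s: 6.6
tcp_pos: [0.5827, 0.0894, 0.1987]
eef_rot: [-179.9, -0.1, -13.9]
contact_force: [-0.1, -0.1, -0.7]
gripper_width: 0.0079
gripper_force: 20.0
```

>>> send_rows:
  steps:
    - {"dp":[0,0,10],"roll":0,"jaw":0}
    - {"dp":[0,0,10],"roll":0,"jaw":0}
    - {"dp":[0,0,10],"roll":0,"jaw":0}

```text
time_s: 6.98
tcp_pos: [0.5823, 0.0859, 0.1891]
eef_rot: [-180.0, -0.0, -14.0]
contact_force: [-1.5, -0.2, -1.0]
gripper_width: 0.008
gripper_force: 20.0
```

Run:
```python
from h import *
from plant import r
go(583.4,86.7,157,-13.9)
s=r.get_state();P=s["tcp_pos"];o=[]
for k in("side","top"):
    c=r.capture(k)
    p=(proj(c,[P-[0,0,.05]])[0]).astype(int);x,y=p-[33,37];print(k,x,y)
    o.append(cv2.resize(c["image"][y:y+75,x:x+66],None,fx=6,fy=8 if 0 else 6,interpolation=2))
cv2.imwrite("pics/d.png",np.hstack(o))
```

```text
t 6.97 at [582.3  85.9 189.1] yaw -13.96 dp [ 0.9 -1.  32.1] roll -0.001 F [-1.5 -0.2 -1. ] w 8.0
side 213 110
top 140 120
```

View pics/d.png

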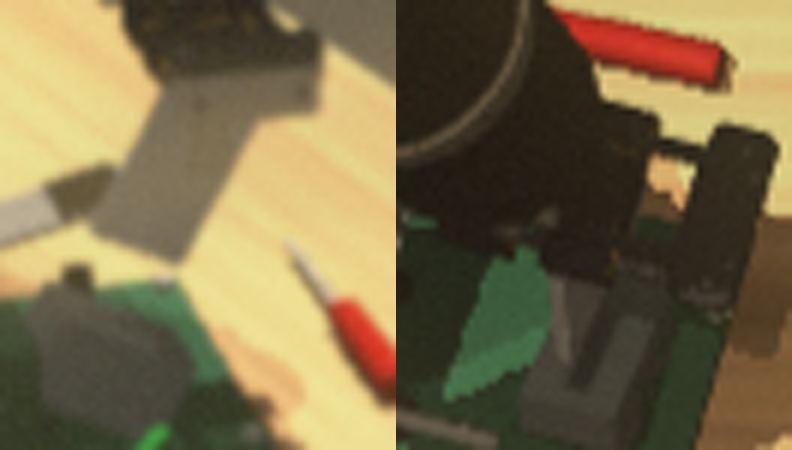

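In the left crop the plate hangs tilted above the press. Its rear foot corner is at (90,225), its front foot corner at (180,263), and its edges run up to (163,95) and (256,122).

Run:
```python
from h import *
from plant import r
c=r.capture("side");P=r.get_state()["tcp_pos"]
f=np.array([.971,-.240,0]);n=np.array([.24,.971,0])
q=np.array([onplane(c,(213+u/6-.4,110+v/6-.4),P-.004*n,-13.9) for u,v in((90,225),(180,263),(163,95),(256,122))])
print(np.round(q,1),"z rel tcp",np.round(q[:,1]-P[2]*1000,1))
for a,b in((0,2),(1,3)):
    v=q[b]-q[a];print(np.degrees(np.arctan2(v[0],v[1])))
v=q[1]-q[0];print("foot",np.linalg.norm(v),np.degrees(np.arctan2(-v[1],v[0])),"mid",(q[0]+q[1])/2-[0,P[2]*1000])
M=np.array([536.3,98.3]);print("tool s,y rel mouth",(P[:2]*1000-M)@f[:2],(P[:2]*1000-M)@n[:2])
th=np.radians(28)
print("pred foot rel TCP",-77*np.sin(th),5-77*np.cos(th))
```

```text
[[-67.9 150.8]
 [-15.4 119.6]
 [-25.5 225.6]
 [ 28.5 202.8]] z rel tcp [-38.8 -69.9  36.1  13.3]
29.523577349016144
27.815889685594595
foot 60.98405004823662 30.708069814095683 mid [-41.63786309 -54.35752561]
tool s,y rel mouth 47.62887833443489 -0.9639790797376561
pred foot rel TCP -36.14931033451359 -62.98696465013738
```

Run:
```python
from h import *
from plant import r
c=r.capture("side");P=r.get_state()["tcp_pos"];print(P)
f=np.array([.971,-.240,0]);n=np.array([.24,.971,0]);k=np.array([0,0,1])
M=np.array([.5363,.0983,.078])
pr=lambda X:np.round((proj(c,[X])[0]-[213,110]+.4)*6,0)
for a in(-1,1):
    for b in(-1,1):print("block",a,b,pr(M+a*.045*(.866*f-.5*k)+b*.025*n))
G=np.array([.5825,.0867,.189+.005])
u=.5*f+.866*k;x=.866*f-.5*k
for a in(-1,1):
    for h in(-77,23):print("plate",a,h,pr(G+a*.03*x+h/1000*u-.004*n))
g=cv2.cvtColor(c["image"],6)[110:185,213:279]
cv2.imwrite("pics/e.png",cv2.resize(cv2.equalizeHist(g),None,fx=8,fy=8,interpolation=2))
```

```text
[0.58227224 0.08602854 0.18951557]
block -1 -1 [ 67. 324.]
block -1 1 [ 47. 284.]
block 1 -1 [200. 376.]
block 1 1 [177. 335.]
plate -1 -77 [ 96. 237.]
plate -1 23 [182.  87.]
plate 1 -77 [185. 273.]
plate 1 23 [271. 126.]
```

View pics/e.png

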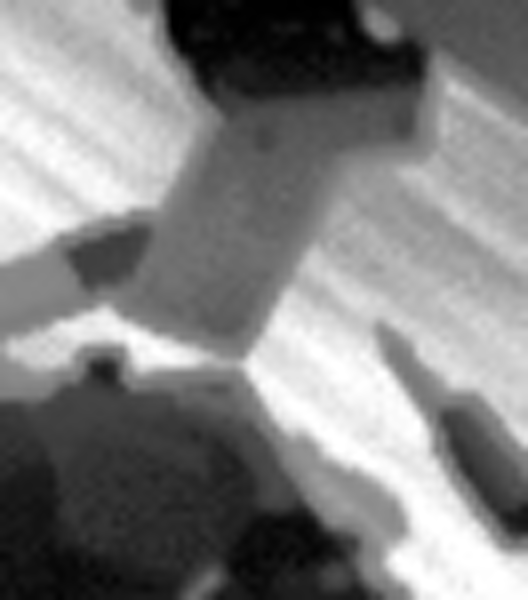

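The plate's foot shows at (105,300)–(245,355), about 1 px from where kinematics puts it, so the 30° tilt and the grip are right. I'll approach the mouth and insert along the slope.

>>> send_rows:
  steps:
    - {"dp":[2,-1,15],"roll":0,"jaw":0}
    - {"dp":[2,-1,32],"roll":0,"jaw":0}
    - {"dp":[-3,-1,40.6],"roll":0,"jaw":0}
    - {"dp":[-5.5,-1,45],"roll":0,"jaw":0}
    - {"dp":[-8,-1,49.3],"roll":0,"jaw":0}

```text
time_s: 7.8
tcp_pos: [0.5747, 0.0898, 0.1398]
eef_rot: [-180.0, -0.0, -13.9]
contact_force: [0.3, -0.4, -0.4]
gripper_width: 0.0079
gripper_force: 20.0
```

>>> send_rows:
  steps:
    - {"dp":[-2,0,3.5],"roll":0,"jaw":0}
    - {"dp":[-4,0,6.9],"roll":0,"jaw":0}
    - {"dp":[-4,0,6.9],"roll":0,"jaw":0}

```text
time_s: 8.18
tcp_pos: [0.5709, 0.0908, 0.1329]
eef_rot: [-180.0, -0.0, -13.9]
contact_force: [2.3, -0.3, -3.6]
gripper_width: 0.0077
gripper_force: 20.0
```

```bash
python3 -c "
from h import *
go(583.4,86.7,157,-13.9)"
```

```text
t 8.18 at [570.9  90.8 132.9] yaw -13.91 dp [ 13.1   0.9 -24.1] roll -0.0 F [ 2.3 -0.3 -3.6] w 7.7
```

>>> send_rows:
  steps:
    - {"dp":[-2.5,0,4.3],"roll":0,"jaw":0}
    - {"dp":[-5,0,8.7],"roll":0,"jaw":0}
    - {"dp":[-7.5,0,13],"roll":0,"jaw":0}
    - {"dp":[-7.5,0,13],"roll":0,"jaw":0}

```text
time_s: 8.68
tcp_pos: [0.5639, 0.0926, 0.1197]
eef_rot: [-180.0, -0.1, -13.9]
contact_force: [4.5, -0.5, -4.2]
gripper_width: 0.0081
gripper_force: 20.0
```

>>> send_rows:
  steps:
    - {"dp":[-1.5,0,5],"roll":0,"jaw":0}
    - {"dp":[-4,0,9.4],"roll":0,"jaw":0}
    - {"dp":[-6.5,0,13.7],"roll":0,"jaw":0}
    - {"dp":[-8,0,16.3],"roll":0,"jaw":0}
    - {"dp":[-8,0,16.3],"roll":0,"jaw":0}

```text
time_s: 9.3
tcp_pos: [0.5555, 0.0945, 0.1032]
eef_rot: [-180.0, -0.0, -13.9]
contact_force: [5.4, 0.9, -5.1]
gripper_width: 0.0081
gripper_force: 20.0
```

```bash
python3 -c "
from h import *
go(583.4,86.7,157,-13.9)"
```

```text
t 9.3 at [555.5  94.5 103.2] yaw -13.91 dp [ 28.9   0.8 -53.8] roll -0.0 F [ 5.4  0.9 -5.1] w 8.1
```

>>> send_rows:
  steps:
    - {"dp":[-1,0,1.7],"roll":0,"jaw":0}
    - {"dp":[-2,0,3.5],"roll":0,"jaw":0}
    - {"dp":[-2,0,3.5],"roll":0,"jaw":0}

```text
time_s: 9.68
tcp_pos: [0.5554, 0.0947, 0.1019]
eef_rot: [-180.0, -0.2, -13.8]
contact_force: [6.1, -2.8, 6.0]
gripper_width: 0.0076
gripper_force: 20.0
```

>>> send_rows:
  steps:
    - {"dp":[-0.5,0,0.9],"roll":0,"jaw":0}
    - {"dp":[-1,0,1.7],"roll":0,"jaw":0}
    - {"dp":[-1,0,1.7],"roll":0,"jaw":0}

```text
time_s: 10.05
tcp_pos: [0.5558, 0.0949, 0.1012]
eef_rot: [-179.9, -0.3, -13.8]
contact_force: [8.5, -4.3, 10.5]
gripper_width: 0.008
gripper_force: 20.0
```

>>> send_rows:
  steps:
    - {"dp":[0.5,0,-1],"roll":0,"jaw":0}
    - {"dp":[0.5,0,-1],"roll":0,"jaw":30}
    - {"dp":[0.5,0,-1],"roll":0,"jaw":30}
    - {"dp":[0.5,0,-1],"roll":0,"jaw":30}

```text
time_s: 10.55
tcp_pos: [0.5523, 0.0947, 0.0989]
eef_rot: [179.9, 0.1, -13.9]
contact_force: [0.3, -0.1, -0.2]
gripper_width: 0.0255
gripper_force: 0.0
```

>>> send_rows:
  steps:
    - {"dp":[0,0,-20],"roll":0,"jaw":30}
    - {"dp":[0,0,-60],"roll":0,"jaw":30}
    - {"dp":[0,0,-100],"roll":0,"jaw":0}
    - {"dp":[0,0,-100],"roll":0,"jaw":0}

```text
time_s: 11.05
tcp_pos: [0.5546, 0.0956, 0.2026]
eef_rot: [-179.8, -0.3, -13.9]
contact_force: [-0.4, -0.6, -0.5]
gripper_width: 0.0117
gripper_force: 0.0
```

Run:
```python
from h import *
from plant import r
go(572,220,150,-13.9)
c=r.capture("side");cv2.imwrite("pics/f_raw.png",c["image"])
f=np.array([.971,-.240,0]);n=np.array([.24,.971,0]);k=np.array([0,0,1])
M=np.array([.5363,.0983,.078]);u=.5*f+.866*k;x=.866*f-.5*k
pts=[M+a*.03*x+.055*u-.004*n for a in(-1,1)]
q=proj(c,pts);print("pred top corners",np.round(q,1))
g=cv2.cvtColor(c["image"],6).astype(int)
# profiles along plate axis through the top edge, at three x positions (h = mm above mouth)
for a in(-.02,0,.02):
    P=[M+a*x+h*.001*u-.004*n for h in range(35,75,2)]
    uv=proj(c,P);v=cv2.remap(c["image"],uv[:,0].astype(np.float32)[None],uv[:,1].astype(np.float32)[None],1)[0]
    print(a,[(h,int(s)) for h,s in zip(range(35,75,2),v.max(1)-v.min(1).astype(int))])
```

```text
t 11.05 at [554.6  95.6 202.6] yaw -13.88 dp [ -13.2 -124.8   52.9] roll 0.0 F [-0.4 -0.6 -0.5] w 11.7
pred top corners [[233.8 148.9]
 [248.5 154.9]]
-0.02 [(35, 28), (37, 30), (39, 31), (41, 30), (43, 31), (45, 31), (47, 32), (49, 33), (51, 34), (53, 34), (55, 35), (57, 39), (59, 46), (61, 62), (63, 78), (65, 88), (67, 94), (69, 95), (71, 95), (73, 93)]
0 [(35, 28), (37, 28), (39, 28), (41, 29), (43, 30), (45, 30), (47, 29), (49, 30), (51, 30), (53, 32), (55, 36), (57, 44), (59, 56), (61, 73), (63, 87), (65, 91), (67, 92), (69, 91), (71, 89), (73, 89)]
0.02 [(35, 26), (37, 26), (39, 27), (41, 28), (43, 29), (45, 29), (47, 29), (49, 30), (51, 29), (53, 30), (55, 34), (57, 44), (59, 56), (61, 73), (63, 88), (65, 90), (67, 91), (69, 90), (71, 89), (73, 89)]
```

>>> send_rows:
  steps:
    - {"dp":[9,0,20],"roll":0,"jaw":0}
    - {"dp":[9,0,50],"roll":0,"jaw":0}
    - {"dp":[9,0,55],"roll":0,"jaw":0}
    - {"dp":[9,0,57],"roll":0,"jaw":0}
    - {"dp":[9,0,57],"roll":0,"jaw":0}

```text
time_s: 11.72
tcp_pos: [0.5645, 0.0933, 0.1452]
eef_rot: [-179.9, -0.3, -13.8]
contact_force: [-0.7, -0.9, 21.5]
gripper_width: 0.0008
gripper_force: 8.9
```

>>> send_rows:
  steps:
    - {"dp":[0,0,1.5],"roll":0,"jaw":0}
    - {"dp":[0,0,1.5],"roll":0,"jaw":0}

```text
time_s: 11.98
tcp_pos: [0.5652, 0.0935, 0.1446]
eef_rot: [-179.8, -0.4, -13.8]
contact_force: [-0.1, -0.3, 26.2]
gripper_width: 0.0007
gripper_force: 10.7
```

>>> send_rows:
  steps:
    - {"dp":[0,0,1.5],"roll":0,"jaw":0}
    - {"dp":[0,0,1.5],"roll":0,"jaw":0}

```text
time_s: 12.22
tcp_pos: [0.5659, 0.0936, 0.1441]
eef_rot: [-179.8, -0.5, -13.8]
contact_force: [-1.6, 0.8, 31.9]
gripper_width: 0.0007
gripper_force: 12.7
```

The contact height of 145 mm is what a fully home plate should give, and it is firm. Next is the treadle.

>>> send_rows:
  steps:
    - {"dp":[0,0,-40],"roll":0,"jaw":0}
    - {"dp":[0,0,-40],"roll":0,"jaw":0}

```text
time_s: 12.48
tcp_pos: [0.5628, 0.0932, 0.1813]
eef_rot: [-179.9, -0.2, -13.9]
contact_force: [-1.6, 0.9, -0.4]
gripper_width: 0.0003
gripper_force: 0.0
```

```bash
python3 -c "
from h import *
go(574,220,125,-13.9)"
```

```text
t 12.47 at [562.8  93.2 181.3] yaw -13.89 dp [ -19.7 -125.7   56.5] roll 0.0 F [-1.6  0.9 -0.4] w 0.3
```

>>> send_rows:
  steps:
    - {"dp":[-8,-50,0],"roll":0,"jaw":0}
    - {"dp":[-16,-100,0],"roll":0,"jaw":0}
    - {"dp":[-20,-126,20],"roll":0,"jaw":0}
    - {"dp":[-20,-126,56],"roll":0,"jaw":0}
    - {"dp":[-20,-126,56],"roll":0,"jaw":0}

```text
time_s: 13.1
tcp_pos: [0.5701, 0.2185, 0.119]
eef_rot: [179.7, 0.3, -13.9]
contact_force: [-0.3, -0.2, 0.2]
gripper_width: 0.0003
gripper_force: 0.0
```

>>> send_rows:
  steps:
    - {"dp":[0,0,10],"roll":0,"jaw":0}
    - {"dp":[0,0,20],"roll":0,"jaw":0}
    - {"dp":[0,0,30],"roll":0,"jaw":0}
    - {"dp":[0,0,36],"roll":0,"jaw":0}
    - {"dp":[0,0,36],"roll":0,"jaw":0}

```text
time_s: 13.72
tcp_pos: [0.5755, 0.2198, 0.09]
eef_rot: [-179.8, -0.3, -13.9]
contact_force: [3.6, -3.7, 12.0]
gripper_width: 0.0006
gripper_force: 6.1
```

>>> send_rows:
  steps:
    - {"dp":[0,0,3],"roll":0,"jaw":0}
    - {"dp":[0,0,5],"roll":0,"jaw":0}
    - {"dp":[0,0,5],"roll":0,"jaw":0}

```text
time_s: 14.1
tcp_pos: [0.5757, 0.2199, 0.0887]
eef_rot: [-179.8, -0.4, -13.8]
contact_force: [-6.6, -6.1, 37.6]
gripper_width: 0.0005
gripper_force: 18.0
```

>>> send_rows:
  steps:
    - {"dp":[0,0,0],"roll":0,"jaw":0}
    - {"dp":[0,0,0],"roll":0,"jaw":0}
    - {"dp":[0,0,-20],"roll":0,"jaw":0}
    - {"dp":[0,0,-50],"roll":0,"jaw":0}
    - {"dp":[0,0,-95],"roll":0,"jaw":0}

```text
time_s: 14.72
tcp_pos: [0.572, 0.219, 0.1776]
eef_rot: [179.9, 0.1, -14.0]
contact_force: [0.4, 0.6, -0.3]
gripper_width: 0.0002
gripper_force: 0.0
```

>>> send_rows:
  steps:
    - {"dp":[0,0,0],"roll":0,"jaw":30}
    - {"dp":[0,0,0],"roll":0,"jaw":30}
    - {"dp":[0,0,0],"roll":0,"jaw":30}
    - {"dp":[0,0,0],"roll":0,"jaw":30}

```text
time_s: 15.22
tcp_pos: [0.5724, 0.2195, 0.1764]
eef_rot: [179.9, 0.1, -13.9]
contact_force: [-0.0, -0.8, -0.1]
gripper_width: 0.0255
gripper_force: 0.0
```

```bash
python3 -c "
from h import *
go(554.5,94,180,-13.9)"
```

```text
t 15.22 at [572.4 219.5 176.4] yaw -13.92 dp [ 12.8 126.1  -3.5] roll -0.0 F [-0.  -0.8 -0.1] w 25.5
```

>>> send_rows:
  steps:
    - {"dp":[5,50,0],"roll":0,"jaw":40}
    - {"dp":[10,100,0],"roll":0,"jaw":40}
    - {"dp":[13,126,0],"roll":0,"jaw":40}
    - {"dp":[13,126,0],"roll":0,"jaw":40}

```text
time_s: 15.72
tcp_pos: [0.5546, 0.0927, 0.177]
eef_rot: [180.0, 0.0, -14.0]
contact_force: [0.2, -0.2, -0.5]
gripper_width: 0.0352
gripper_force: 0.0
```

```bash
python3 -c "
from h import *
go(553.5,94.3,100,-13.9)"
```

```text
t 15.72 at [554.6  92.7 177. ] yaw -14.04 dp [-1.4 -1.3 77. ] roll -0.002 F [ 0.2 -0.2 -0.5] w 35.2
```

>>> send_rows:
  steps:
    - {"dp":[-1,-1.3,30],"roll":0,"jaw":40}
    - {"dp":[-1,-1.3,65],"roll":0,"jaw":40}
    - {"dp":[-1,-1.3,76],"roll":0,"jaw":40}
    - {"dp":[-1,-1.3,76],"roll":0,"jaw":0}
    - {"dp":[-1,-1.3,76],"roll":0,"jaw":0}
  newtons: 20

```text
time_s: 16.35
tcp_pos: [0.5553, 0.0965, 0.1025]
eef_rot: [-179.9, -0.1, -13.9]
contact_force: [-0.1, 0.8, 0.5]
gripper_width: 0.0202
gripper_force: 0.0
```

>>> send_rows:
  steps:
    - {"dp":[0,0,0],"roll":0,"jaw":0}
    - {"dp":[0,0,0],"roll":0,"jaw":0}
    - {"dp":[0,0,0],"roll":0,"jaw":0}
    - {"dp":[0,0,0],"roll":0,"jaw":0}

```text
time_s: 16.85
tcp_pos: [0.555, 0.0962, 0.1024]
eef_rot: [-179.9, -0.1, -13.9]
contact_force: [-1.4, 1.1, 6.5]
gripper_width: 0.0078
gripper_force: 20.0
```

```bash
python3 -c "
from h import *
go(553.5,94.3,100,-13.9)"
```

```text
t 16.85 at [555.   96.2 102.4] yaw -13.89 dp [-1.   2.2  2.4] roll 0.0 F [-1.4  1.1  6.5] w 7.8
```

>>> send_rows:
  steps:
    - {"dp":[5,0,-8.7],"roll":0,"jaw":0}
    - {"dp":[12.5,0,-21.7],"roll":0,"jaw":0}
    - {"dp":[20,0,-34.6],"roll":0,"jaw":0}
    - {"dp":[27.5,0,-47.6],"roll":0,"jaw":0}
    - {"dp":[32.5,0,-56.3],"roll":0,"jaw":0}

```text
time_s: 17.48
tcp_pos: [0.5868, 0.088, 0.1588]
eef_rot: [-180.0, -0.1, -13.9]
contact_force: [-0.1, -0.1, -1.4]
gripper_width: 0.0082
gripper_force: 20.0
```

>>> send_rows:
  steps:
    - {"dp":[0,0,-30],"roll":0,"jaw":0}
    - {"dp":[0,0,-60],"roll":0,"jaw":0}
    - {"dp":[0,0,-60],"roll":0,"jaw":0}

```text
time_s: 17.85
tcp_pos: [0.5874, 0.0884, 0.2205]
eef_rot: [-179.8, -0.2, -13.9]
contact_force: [0.3, 0.0, -2.4]
gripper_width: 0.0079
gripper_force: 20.0
```

```bash
python3 -c "
from h import *
go(553,-200,180,-6.3)"
```

```text
t 17.85 at [587.4  88.4 220.5] yaw -13.9 dp [ 35.7 288.4  39.9] roll -0.133 F [ 0.3  0.  -2.4] w 7.9
```

Run:
```python
import pickle
from h import *
T=pickle.load(open("c0.pkl","rb"))["top"]
for n,p,z in(("box",(279,134),.05),("box",(285,117),.05),("box",(314,125),.05),("box",(308,145),.05),("boxlow",(280,138),.0),("jar",(233,120),.08),("jarbase",(233,131),.0)):print(n,np.round(onz(T,p,z)*1000))
es=np.array([.994,-.110]);ey=np.array([.110,.994]);B=np.array([525.8,-222.3])+55*ey
for s in(125,112,102,90,76.5):print(s,B+s*es)
x,y=B+125*es
go(x,y,200,-6.3)
```

```text
box [ 686. -229.   50.]
box [ 743. -248.   50.]
box [ 719. -342.   50.]
box [ 652. -323.   50.]
boxlow [ 686. -237.    0.]
jar [719. -81.  80.]
jarbase [706. -78.  -0.]
125 [ 656.1  -181.38]
112 [ 643.178 -179.95 ]
102 [ 633.238 -178.85 ]
90 [ 621.31 -177.53]
76.5 [ 607.891 -176.045]
t 17.85 at [587.4  88.4 220.5] yaw -13.9 dp [131.4 245.5  20.4] roll -0.133 F [ 0.3  0.  -2.4] w 7.9
```

>>> send_rows:
  steps:
    - {"dp":[26,49,0],"roll":-0.03,"jaw":0}
    - {"dp":[52,98,0],"roll":-0.06,"jaw":0}
    - {"dp":[78,147,0],"roll":-0.09,"jaw":0}
    - {"dp":[104,196,0],"roll":-0.133,"jaw":0}
    - {"dp":[131,245,0],"roll":-0.133,"jaw":0}

```text
time_s: 18.48
tcp_pos: [0.6541, -0.1829, 0.2167]
eef_rot: [-180.0, 0.1, -6.3]
contact_force: [0.6, 0.2, -0.4]
gripper_width: 0.0077
gripper_force: 20.0
```

>>> send_rows:
  steps:
    - {"dp":[0,0,40],"roll":0,"jaw":0}
    - {"dp":[0,0,90],"roll":0,"jaw":0}
    - {"dp":[0,0,110],"roll":0,"jaw":0}
    - {"dp":[0,0,110],"roll":0,"jaw":0}

```text
time_s: 18.98
tcp_pos: [0.6524, -0.1812, 0.1047]
eef_rot: [180.0, 0.3, -6.3]
contact_force: [0.3, -0.7, -0.5]
gripper_width: 0.0082
gripper_force: 20.0
```

```bash
python3 -c "
from h import *
go(643.2,-180,83.3,-6.3)"
```

```text
t 18.98 at [ 652.4 -181.2  104.7] yaw -6.32 dp [-9.2 -0.2 21.5] roll -0.0 F [ 0.3 -0.7 -0.5] w 8.2
```

>>> send_rows:
  steps:
    - {"dp":[0,0,18],"roll":0,"jaw":0}
    - {"dp":[-5,0,21],"roll":0,"jaw":0}
    - {"dp":[-9,0,21],"roll":0,"jaw":0}
    - {"dp":[-14,0,16],"roll":0,"jaw":0}
    - {"dp":[-19,0,10.6],"roll":0,"jaw":0}

```text
time_s: 19.6
tcp_pos: [0.6365, -0.1791, 0.0985]
eef_rot: [-180.0, -0.2, -6.3]
contact_force: [3.2, -0.6, -3.5]
gripper_width: 0.0078
gripper_force: 20.0
```

>>> send_rows:
  steps:
    - {"dp":[-6,0,-4.5],"roll":0,"jaw":0}
    - {"dp":[-12,0,-9],"roll":0,"jaw":0}
    - {"dp":[-19,0,-12.5],"roll":0,"jaw":0}
    - {"dp":[-25,0,-15.5],"roll":0,"jaw":0}
    - {"dp":[-25,0,-15.5],"roll":0,"jaw":0}

```text
time_s: 20.23
tcp_pos: [0.6105, -0.1764, 0.1136]
eef_rot: [-180.0, -0.1, -6.3]
contact_force: [3.2, 0.7, 0.3]
gripper_width: 0.0081
gripper_force: 20.0
```

Run:
```python
from h import *
from plant import r
go(608,-176,110,-6.3)
o=[]
P=r.get_state()["tcp_pos"]
for k in("side","top"):
    c=r.capture(k);p=(proj(c,[P-[0,0,.03]])[0]).astype(int);x,y=p-[33,37];print(k,x,y)
    o.append(cv2.resize(c["image"][y:y+75,x:x+66],None,fx=6,fy=6,interpolation=2))
cv2.imwrite("pics/g.png",np.hstack(o))
```

```text
t 20.23 at [ 610.5 -176.4  113.6] yaw -6.28 dp [-2.5 -0.1  3.6] roll 0.0 F [3.2 0.7 0.3] w 8.1
side 263 157
top 229 117
```

View pics/g.png

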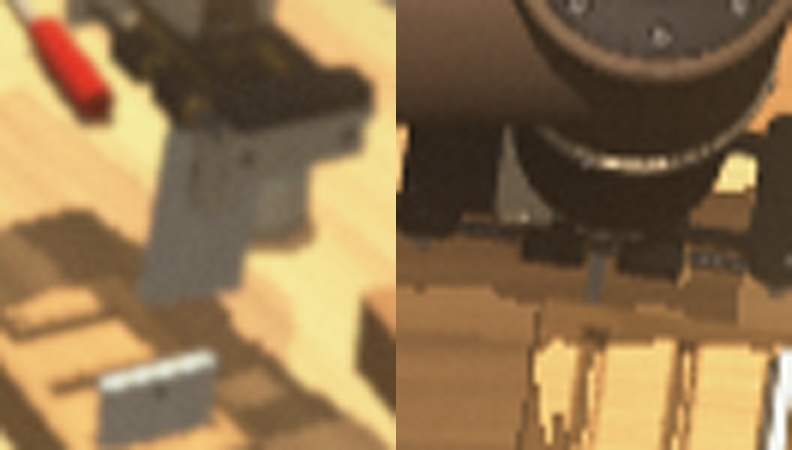

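This was the last picture I may view. The plate, in front of the rack, is much more upright: its rear edge runs (140,297)–(172,128) and its front edge (240,288)–(255,185). I'll compute the remaining tilt.

```bash
cat > tilt.py <<'E'
from h import *
from plant import r
import sys
c=r.capture("side");P=r.get_state()["tcp_pos"];yaw=-6.3
f=np.array([np.cos(np.radians(yaw)),np.sin(np.radians(yaw)),0]);n=np.array([-f[1],f[0],0])
g=c["image"].astype(int);g=g.max(2)-g.min(2)
# saturation edges of the plate: scan along s at several heights below the fingers
E=[]
for dz in range(-24,-64,-4):
    s=np.arange(-75,45,1.)
    uv=proj(c,[P+x*.001*f+[0,0,dz*.001]-.004*n for x in s]).astype(np.float32)
    v=cv2.remap(g.astype(np.float32),uv[:,0][None],uv[:,1][None],1)[0]
    m=(v<50).astype(int);i=int(np.argmin(abs(s+10)))
    if not m[i]:continue
    a=i
    while a>0 and m[a]:a-=1
    b=i
    while b<len(s)-1 and m[b]:b+=1
    E.append((dz,s[a],s[b]))
E=np.array(E);print(E.astype(int).tolist())
for k in(1,2):
    p=np.polyfit(E[:,0],E[:,k],1);print("tilt",np.degrees(np.arctan(p[0])))
E
python3 tilt.py
python3 - <<'E'
from h import *
from plant import r
c=r.capture("side");P=r.get_state()["tcp_pos"];n=np.array([.11,.994,0])
q=[onplane(c,(263-.4+u/6,157-.4+v/6),P-.004*n,-6.3) for u,v in((140,297),(172,128),(240,288),(255,185))]
print(np.round(q,1))
for a,b in((0,1),(2,3)):
    v=q[b]-q[a];print(np.degrees(np.arctan2(v[0],v[1])))
E
```

```text
[[-24, -32, 44], [-28, -33, 44], [-32, -37, 44], [-36, -39, 44], [-40, -39, 44], [-44, -41, 28], [-48, -41, 25], [-52, -40, 24], [-56, -39, 23], [-60, -37, 23]]
tilt 9.462322208025613
tilt 37.639844973201946
[[-36.1  53.1]
 [-23.2 152. ]
 [ 24.   43.1]
 [ 28.2 106.1]]
7.409845831843326
3.831140715474288
```

>>> send_rows:
  steps:
    - {"dp":[-4,0,-1.5],"roll":0,"jaw":0}
    - {"dp":[-7,0,-2.5],"roll":0,"jaw":0}
    - {"dp":[-7,0,-2.5],"roll":0,"jaw":0}

```text
time_s: 20.8
tcp_pos: [0.6034, -0.1757, 0.115]
eef_rot: [180.0, 0.0, -6.3]
contact_force: [4.6, -0.6, -0.1]
gripper_width: 0.0079
gripper_force: 20.0
```

>>> send_rows:
  steps:
    - {"dp":[10,0,-15],"roll":0,"jaw":0}
    - {"dp":[15,0,-60],"roll":0,"jaw":0}
    - {"dp":[15,0,-60],"roll":0,"jaw":0}

```text
time_s: 21.18
tcp_pos: [0.6189, -0.1775, 0.1776]
eef_rot: [180.0, -0.1, -6.3]
contact_force: [-0.2, 0.4, -1.3]
gripper_width: 0.0079
gripper_force: 20.0
```

```bash
python3 tilt.py; python3 -c "
from h import *
go(525.8,-222.3,160,-6.3)"
```

```text
[[-24, -27, 44], [-28, -27, 44], [-32, -27, 44], [-36, -27, 44], [-40, -28, 44], [-44, -27, 44], [-48, -27, 44], [-52, -27, 44], [-56, -27, 44], [-60, -27, 44]]
tilt -0.08681172071031333
tilt -1.2389624759779901e-14
t 21.23 at [ 617.5 -177.2  175.5] yaw -6.31 dp [-86.2  54.9  15.6] roll -0.0 F [-0.6 -0.1 -2. ] w 7.9
```

>>> send_rows:
  steps:
    - {"dp":[-40,25,0],"roll":0,"jaw":0}
    - {"dp":[-75,48,0],"roll":0,"jaw":0}
    - {"dp":[-86,54.5,0],"roll":0,"jaw":0}
    - {"dp":[-86,54.5,0],"roll":0,"jaw":0}

```text
time_s: 21.72
tcp_pos: [0.5255, -0.2221, 0.1743]
eef_rot: [-180.0, 0.1, -6.4]
contact_force: [0.7, -0.7, -0.9]
gripper_width: 0.0081
gripper_force: 20.0
```

```bash
python3 tilt.py; python3 -c "
from h import *
go(526,-221.6,125,-6.3)"
```

```text
[[-24, -29, 31], [-28, -29, 31], [-32, -29, 30], [-36, -29, 30], [-40, -29, 30], [-44, -29, 30], [-48, -29, 30], [-52, -29, 30], [-56, -30, 30], [-60, -30, 30]]
tilt 1.388716589551321
tilt 1.3887165895513245
t 21.77 at [ 526.5 -221.9  174.5] yaw -6.32 dp [-0.5 -0.2 49.5] roll -0.0 F [ 1.3  0.4 -1.5] w 8.1
```

>>> send_rows:
  steps:
    - {"dp":[0,0,30],"roll":0,"jaw":0}
    - {"dp":[0,0,49],"roll":0,"jaw":0}
    - {"dp":[0,0,55],"roll":0,"jaw":0}
    - {"dp":[0,0,61],"roll":0,"jaw":0}
    - {"dp":[0,0,61],"roll":0,"jaw":0}

```text
time_s: 22.4
tcp_pos: [0.5276, -0.2217, 0.1162]
eef_rot: [180.0, -0.0, -6.2]
contact_force: [-7.1, 3.5, 15.8]
gripper_width: 0.0081
gripper_force: 20.0
```

>>> send_rows:
  steps:
    - {"dp":[0,0,5],"roll":0,"jaw":0}
    - {"dp":[0,0,10],"roll":0,"jaw":0}
    - {"dp":[0,0,10],"roll":0,"jaw":0}

```text
time_s: 22.78
tcp_pos: [0.5282, -0.2218, 0.1071]
eef_rot: [180.0, -0.1, -6.2]
contact_force: [-7.5, 5.0, 21.6]
gripper_width: 0.0079
gripper_force: 20.0
```

>>> send_rows:
  steps:
    - {"dp":[-1,-0.5,-6],"roll":0,"jaw":0}
    - {"dp":[-2.5,-1.5,-6],"roll":0,"jaw":0}
    - {"dp":[-2.5,-1.5,-6],"roll":0,"jaw":0}

```text
time_s: 23.15
tcp_pos: [0.5246, -0.22, 0.1098]
eef_rot: [-180.0, 0.0, -6.3]
contact_force: [-0.7, -0.1, -1.3]
gripper_width: 0.0081
gripper_force: 20.0
```

```bash
python3 tilt.py
python3 - <<'E'
from h import *
from plant import r
go(526,-221.6,125,-6.3)
c=r.capture("side");P=r.get_state()["tcp_pos"];f=np.array([.994,-.11,0]);n=np.array([.11,.994,0])
for s in(-15,0,15):
    h=np.arange(34,82,2);uv=proj(c,[P*[1,1,0]+s*.001*f-.004*n+[0,0,z*.001] for z in h]).astype(np.float32)
    v=cv2.remap(c["image"],uv[:,0][None],uv[:,1][None],1)[0].astype(int);print(s,list(zip(h.tolist(),(v.max(1)-v.min(1)).tolist())))
E
```

```text
[[-24, -41, 28], [-28, -41, 28], [-32, -40, 28], [-36, -40, 28], [-40, -39, 28], [-44, -39, 30], [-48, -37, 31], [-52, -35, 33], [-56, -34, 36], [-60, -31, 41]]
tilt -14.68799812925966
tilt -17.571258778322406
t 23.2 at [ 524.6 -220.1  109.7] yaw -6.29 dp [  1.6   1.3 -15.3] roll 0.0 F [-0.4 -0.3 -1.6] w 7.9
-15 [(34, 54), (36, 52), (38, 52), (40, 54), (42, 51), (44, 49), (46, 45), (48, 40), (50, 34), (52, 29), (54, 25), (56, 23), (58, 23), (60, 22), (62, 22), (64, 22), (66, 22), (68, 22), (70, 22), (72, 22), (74, 22), (76, 21), (78, 21), (80, 21)]
0 [(34, 25), (36, 25), (38, 24), (40, 24), (42, 24), (44, 25), (46, 27), (48, 27), (50, 26), (52, 24), (54, 23), (56, 23), (58, 23), (60, 23), (62, 23), (64, 22), (66, 21), (68, 21), (70, 22), (72, 25), (74, 24), (76, 23), (78, 24), (80, 25)]
15 [(34, 23), (36, 24), (38, 24), (40, 23), (42, 25), (44, 26), (46, 29), (48, 29), (50, 29), (52, 27), (54, 25), (56, 23), (58, 23), (60, 23), (62, 23), (64, 23), (66, 22), (68, 21), (70, 22), (72, 23), (74, 22), (76, 22), (78, 22), (80, 21)]
```

>>> send_rows:
  steps:
    - {"dp":[0,0,-30],"roll":0,"jaw":0}
    - {"dp":[0,0,-65],"roll":0,"jaw":0}
    - {"dp":[0,0,-65],"roll":0,"jaw":0}
    - {"dp":[0,0,-65],"roll":0,"jaw":0}

```text
time_s: 23.75
tcp_pos: [0.5242, -0.2201, 0.1744]
eef_rot: [-180.0, 0.0, -6.3]
contact_force: [-0.7, 0.3, -2.0]
gripper_width: 0.0078
gripper_force: 20.0
```

```bash
python3 tilt.py
python3 - <<'E'
from h import *
from plant import r
go(526,-221.6,174.5,-6.3)
# foot line: scan down in columns
c=r.capture("side");P=r.get_state()["tcp_pos"];f=np.array([.994,-.11,0]);n=np.array([.11,.994,0])
im=c["image"].astype(int);g=(im.max(2)-im.min(2)).astype(np.float32)
for s in range(-20,31,10):
    h=np.arange(-40,-110,-1.);uv=proj(c,[P+s*.001*f-.004*n+[0,0,z*.001] for z in h]).astype(np.float32)
    v=cv2.remap(g,uv[:,0][None],uv[:,1][None],1)[0];i=np.argmax(v>50);print(s,h[i],v[i])
E
```

```text
[[-24, -32, 28], [-28, -31, 28], [-32, -31, 28], [-36, -31, 28], [-40, -31, 28], [-44, -31, 28], [-48, -30, 29], [-52, -30, 29], [-56, -29, 25]]
tilt -4.051683837828452
tilt 1.6706532713999664
t 23.8 at [ 524.  -220.1  174. ] yaw -6.31 dp [ 2.2  1.3 -0.5] roll -0.0 F [-0.4 -0.2 -1.7] w 8.1
-20 -58.0 50.710938
-10 -58.0 55.529297
0 -58.0 53.75
10 -57.0 51.32422
20 -57.0 52.179688
30 -40.0 77.16797
```

Run:
```python
import pickle
from h import *
from plant import r
f=np.array([.994,-.11,0]);n=np.array([.11,.994,0])
def ext(c,P,hs,th=50):
    im=c["image"].astype(int);g=(im.max(2)-im.min(2)).astype(np.float32);o=[]
    for z in hs:
        s=np.arange(-48,49,.5);uv=proj(c,[P*[1,1,0]+x*.001*f+[0,0,z*.001]-.004*n for x in s]).astype(np.float32)
        m=cv2.remap(g,uv[:,0][None],uv[:,1][None],1)[0]<th;i=len(s)//2
        a=i
        while a>0 and m[a]:a-=1
        b=i
        while b<len(s)-1 and m[b]:b+=1
        o.append((s[a],s[b]))
    o=np.median(o,0);return o,o.mean()
S=pickle.load(open("c0.pkl","rb"))["side"]
B=np.array([.5253,-.2215,0])
t=B+.05*n;k=B-.05*n
print("tall",ext(S,t,range(70,98,4)));print("short",ext(S,k,range(55,72,4)))
c=r.capture("side");P=r.get_state()["tcp_pos"];print(P)
print("short now",ext(c,k,range(55,72,4)))
print("held rel B",ext(c,np.array([B[0]+(P[1]-B[1])*.11,P[1],0]),(P[2]*1000+np.arange(-48,-23,4))))
```

```text
tall (array([-31. ,  28.5]), np.float64(-1.25))
short (array([-32. ,  27.5]), np.float64(-2.25))
[ 0.5239814  -0.22015217  0.17386717]
short now (array([-35.,  30.]), np.float64(-2.5))
held rel B (array([-32.5,  26. ]), np.float64(-3.25))
```

>>> send_rows:
  steps:
    - {"dp":[1.3,0,25],"roll":0,"jaw":0}
    - {"dp":[1.3,0,50],"roll":0,"jaw":0}
    - {"dp":[1.3,0,57],"roll":0,"jaw":0}
    - {"dp":[1.3,0,57],"roll":0,"jaw":0}

```text
time_s: 24.4
tcp_pos: [0.5257, -0.2205, 0.1176]
eef_rot: [180.0, 0.1, -6.3]
contact_force: [-0.4, -0.6, -0.4]
gripper_width: 0.0079
gripper_force: 20.0
```

>>> send_rows:
  steps:
    - {"dp":[0,0,4],"roll":0,"jaw":0}
    - {"dp":[0,0,7],"roll":0,"jaw":0}
    - {"dp":[0,0,7],"roll":0,"jaw":0}

```text
time_s: 24.78
tcp_pos: [0.5259, -0.2204, 0.1112]
eef_rot: [-180.0, -0.0, -6.3]
contact_force: [0.6, -1.1, 0.1]
gripper_width: 0.0078
gripper_force: 20.0
```

>>> send_rows:
  steps:
    - {"dp":[0,0,3],"roll":0,"jaw":0}
    - {"dp":[0,0,5],"roll":0,"jaw":0}
    - {"dp":[0,0,5],"roll":0,"jaw":0}

```text
time_s: 25.15
tcp_pos: [0.5258, -0.2204, 0.1059]
eef_rot: [-180.0, 0.0, -6.3]
contact_force: [0.6, -0.0, -1.6]
gripper_width: 0.008
gripper_force: 20.0
```

>>> send_rows:
  steps:
    - {"dp":[0,0,3],"roll":0,"jaw":0}
    - {"dp":[0,0,6],"roll":0,"jaw":0}
    - {"dp":[0,0,6],"roll":0,"jaw":0}

```text
time_s: 25.52
tcp_pos: [0.5257, -0.2203, 0.0997]
eef_rot: [-180.0, 0.0, -6.3]
contact_force: [-0.0, -0.7, -0.4]
gripper_width: 0.0078
gripper_force: 20.0
```

>>> send_rows:
  steps:
    - {"dp":[0,0,3],"roll":0,"jaw":0}
    - {"dp":[0,0,6],"roll":0,"jaw":0}
    - {"dp":[0,0,6],"roll":0,"jaw":0}

```text
time_s: 25.9
tcp_pos: [0.5257, -0.2204, 0.0937]
eef_rot: [-180.0, 0.0, -6.3]
contact_force: [0.3, -0.2, -1.6]
gripper_width: 0.0078
gripper_force: 20.0
```

>>> send_rows:
  steps:
    - {"dp":[0,0,6],"roll":0,"jaw":0}
    - {"dp":[0,0,12],"roll":0,"jaw":0}
    - {"dp":[0,0,12],"roll":0,"jaw":0}

```text
time_s: 26.28
tcp_pos: [0.5255, -0.2203, 0.0813]
eef_rot: [180.0, 0.1, -6.3]
contact_force: [-0.7, -0.0, -1.1]
gripper_width: 0.0078
gripper_force: 20.0
```

>>> send_rows:
  steps:
    - {"dp":[0,0,4],"roll":0,"jaw":0}
    - {"dp":[0,0,8],"roll":0,"jaw":0}
    - {"dp":[0,0,8],"roll":0,"jaw":0}

```text
time_s: 26.65
tcp_pos: [0.5267, -0.2205, 0.0744]
eef_rot: [180.0, -0.1, -6.3]
contact_force: [1.7, -0.3, 1.0]
gripper_width: 0.0082
gripper_force: 20.0
```

>>> send_rows:
  steps:
    - {"dp":[0,0,2],"roll":0,"jaw":0}
    - {"dp":[0,0,2],"roll":0,"jaw":0}

```text
time_s: 26.9
tcp_pos: [0.5279, -0.2206, 0.0737]
eef_rot: [180.0, -0.2, -6.2]
contact_force: [0.4, 0.9, 9.1]
gripper_width: 0.0079
gripper_force: 20.0
```

>>> send_rows:
  steps:
    - {"dp":[0,0,0],"roll":0,"jaw":30}
    - {"dp":[0,0,0],"roll":0,"jaw":30}
    - {"dp":[0,0,0],"roll":0,"jaw":30}

```text
time_s: 27.28
tcp_pos: [0.5256, -0.2204, 0.0717]
eef_rot: [180.0, 0.0, -6.3]
contact_force: [0.4, -0.2, -0.2]
gripper_width: 0.0256
gripper_force: 0.0
```

>>> send_rows:
  steps:
    - {"dp":[0,0,-30],"roll":0,"jaw":30}
    - {"dp":[0,0,-70],"roll":0,"jaw":0}
    - {"dp":[0,0,-70],"roll":0,"jaw":0}
    - {"dp":[0,0,-70],"roll":0,"jaw":0}

```text
time_s: 27.78
tcp_pos: [0.5255, -0.2203, 0.1417]
eef_rot: [-180.0, 0.0, -6.3]
contact_force: [0.0, -0.6, 0.5]
gripper_width: 0.003
gripper_force: 0.0
```

>>> send_rows:
  steps:
    - {"dp":[0,0,8],"roll":0,"jaw":0}
    - {"dp":[0,0,15],"roll":0,"jaw":0}
    - {"dp":[0,0,18.5],"roll":0,"jaw":0}
    - {"dp":[0,0,18.5],"roll":0,"jaw":0}

```text
time_s: 28.28
tcp_pos: [0.5254, -0.2209, 0.1243]
eef_rot: [179.9, 0.1, -6.3]
contact_force: [-6.1, 0.5, 14.8]
gripper_width: 0.0007
gripper_force: 6.9
```

>>> send_rows:
  steps:
    - {"dp":[0,0,1.5],"roll":0,"jaw":0}
    - {"dp":[0,0,1.5],"roll":0,"jaw":0}

```text
time_s: 28.52
tcp_pos: [0.5255, -0.2211, 0.1242]
eef_rot: [179.9, 0.0, -6.2]
contact_force: [-8.6, 2.4, 24.1]
gripper_width: 0.0004
gripper_force: 12.2
```

>>> send_rows:
  steps:
    - {"dp":[0,0,-30],"roll":0,"jaw":0}
    - {"dp":[0,0,-80],"roll":0,"jaw":0}
    - {"dp":[-40,-40,-100],"roll":0,"jaw":0}
    - {"dp":[-80,-80,-100],"roll":0,"jaw":0}
    - {"dp":[-80,-80,-100],"roll":0,"jaw":0}

```text
time_s: 29.15
tcp_pos: [0.4531, -0.1303, 0.2221]
eef_rot: [-180.0, -0.0, -6.1]
contact_force: [0.6, 0.3, 0.8]
gripper_width: 0.0003
gripper_force: 0.0
```

Run:
```python
import pickle
from h import *
from plant import r
d=pickle.load(open("c0.pkl","rb"))
c=r.capture("side");t=r.capture("top")
# bright plate tops in top view
h=cv2.cvtColor(t["image"],cv2.COLOR_BGR2HSV);m=np.uint8((h[...,1]<70)&(h[...,2]>135))[160:205,245:310].copy()
n,l,st,ce=cv2.connectedComponentsWithStats(m)
for i in range(1,n):
    if st[i,4]>8:print("top bright px",np.round(ce[i]+[245,160],1),st[i])
# top edge height of the plate in side view, against the tall plate's in its first slot
f=np.array([.994,-.11,0]);nn=np.array([.11,.994,0]);B=np.array([.5253,-.2205,0])
for name,cc,P in(("first",d["side"],B+.05*nn),("now",c,B)):
    im=cc["image"].astype(int);g=(im.max(2)-im.min(2)).astype(np.float32)
    for s in(-20,0,20):
        z=np.arange(80,140,1.);uv=proj(cc,[P+s*.001*f-.004*nn+[0,0,k*.001] for k in z]).astype(np.float32)
        v=cv2.remap(g,uv[:,0][None],uv[:,1][None],1)[0];print(name,s,z[np.argmax(v>55)])
```

```text
top bright px [278.  176.6] [32 11  3 16 27]
top bright px [292.8 184.1] [46 15  5 19 50]
first -20 119.0
first 0 119.0
first 20 119.0
now -20 122.0
now 0 121.0
now 20 121.0
```

```bash
python3 -c "
from plant import r
print(r.close_job())"
```

```text
the job is handed in; nothing more can be done
None
```

The job is handed in at about 29 s: the tall plate went fully home in the press, the treadle went to its stop and was released, and the plate now stands fully down in the block's middle slot. I did not measure the treadle's return or check that the jar, box and screwdriver stayed put, and the hand-in gave no verdict.

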